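# Jack up the breadboard and hold it

### The arm

A 6-joint arm with a two-finger parallel gripper is mounted at the origin on the work surface. World frame = base frame: x ahead of the robot, y to its left, z up, the work surface at z = 0. Lengths are in m, angles in rad, forces in N, time in s.
With the tool pointing down it reaches from about 0.35 to 0.775 m from the base axis. Payload 5.5 kg.
Tool frame: the origin (TCP) lies at the very end of the fingers, on their centre line; the grasp point (between the pads) lies 19 mm behind it (grip_point_offset is the distance from the TCP to the grasp point, in m); z points along the fingers, y is the direction in which the jaws open and shut (so a half turn about z gives the same grasp; the last joint's range is limited). The gripper opens to 85 mm and grips with 20 to 120 N. Pads are 22 mm wide; open, the fingers measure 114 mm over their backs; the gripper's body (76 mm by 85 mm) begins 54 mm behind the grasp point. The pads swing forward as they close: fully open they stand 13 mm farther back than shut.
Start: joints at [-1.371, 0.313, 0.046, 1.304, 0, 1.431], TCP at [0.192, -0.542, 0.231] pointing down, gripper open.
Joint ranges: [-2.76, 2.76], [-0.86, 1.69], [-1.03, 1.26], [-2.2, 2.34], [-1.47, 1.5], [-3.14, 3.14]. Speed limits (rad/s): [2.57, 2.57, 3.14, 3.14, 3.14, 3.14].

### API

Orientations are given as a unit quaternion [w, x, y, z].
In Python, from workcell import * gives the robot as it stands.
- The arm moves only by the shell command python3 -m crank 'ROWS' [OPENING] [FORCE]. ROWS is a JSON object of lists of equal length, an entry for each row: "travel": the shift along the tool's x, y, z in units of 40 mm (1.0 is 40 mm), a list of three; "turn": the turn about the tool's z in rad. In form: {"travel": [[x, y, z], ...], "turn": [turn, ...]}. A call has 1 to 5 rows; each row is the pose to reach, as a shift and turn from the pose commanded when the call began, along the tool's axes at that moment; what a row does not reach only later rows make up. A row lasts 1/12 s, in which the tool goes at most 41.7 mm and 7.16 degrees, less where a joint would pass 70% of its speed; a pose out of reach is approached as far as the arm can. A call with a gripper value outside its range is refused whole. OPENING is the finger opening in mm, from 0 to 85.4, set as the call begins (- or left out, the last holds). The fingers move at their own pace and stop on an object; FORCE is the grip in N (left out, the last holds). Time passes only in rows, so rows that repeat a pose let the fingers close. It gives the time, the measured TCP pose, the force and the opening at its end, in the units of the state.
- get_state(): the state, without advancing time (a new reading comes with each control period).
- read_camera(name): name is "scene" or "top"; returns a dict with "image" (384x512x3 uint8, red, green, blue), "K" (3x3 intrinsics, pixels), "k1" (the pictures are not rectified: a ray, as slopes to the right and down, at radius r is drawn at 1 + k1 r^2 times it, then the intrinsics apply), "R" (3x3) and "t" (3): a world point X has camera coordinates R X + t. Camera axes: x right, y down, z forward; pixel columns grow to the right and rows downward; lengths in m; the calibration is good to about 2 mm. A picture is of the moment at which its call begins. There is no depth.
- hand_in(): hands the job in, once; it reports no verdict.
The state is a dict: "clock": time; "joint_pos": joint angles; "qvel": joint speeds; "tau": joint torques, N m; "tcp_pos": TCP position; "orientation": TCP orientation; "wrist_force": force on the tool from outside, world axes, zero at the start; "ft_torque": the same for the moment, N m; "finger_gap": finger opening in m.
Only numpy, scipy, OpenCV 4.12 (cv2) and the standard library are available. Lean on these libraries where they do the work, as an engineer would, in place of code of your own. Each camera call takes 0.05 s, during which the arm holds its last target. There are 200 camera calls.

### The job

The front edge of the rear-hinged optical breadboard has to come up so that a colleague can change its rubber foot. Stand the blue lever jack flat on the table with its steel saddle centred under the yellow lift tab with the black dot (not the grey tabs) and let go of it; then pump the red handle: one full trial stroke all the way down, let it rise all the way so the board settles again, then press it all the way down a second time. Finish while still holding the handle down, the board carried by the jack alone, and leave everything else on the table where it is.

Things in the scene. Friction and masses are not known exactly. Their poses are not given: they have to be found in the camera images.
- jack: Loose blue hand-lever jack, 0.7 kg. Origin: underside, below the carrying post; x points to the saddle end, z up. Base plate 225 long (x -130 to +95) x 70 wide x 8 mm; a 44 x 44 mm block on it to z 55. Saddle at x = +70; red handle over the -x end, its pivot at x = -33, z = 62.
- post (a point): Middle of the jack's upright black rubber carrying post, 22 x 22 mm square, 55 to 110 mm above the jack's underside, at x = y = 0 of the jack and near its centre of mass. Take the jack here from above, fingers closing along the jack's y. The point is 82 mm above the underside; axes as the jack's.
- saddle: Round steel saddle of the jack, 30 mm across, 6 mm thick, on a ram. Origin: centre of its top face, at x = +70 in the jack's frame, z 62 mm at rest. It rises 40 mm per radian of joint handle: 20 mm at full stroke. It drops back when the handle comes up.
- handle (a joint): Angle of the jack's pump handle: 0 fully up (sloping up 0.4 rad, away from the saddle end), 0.5 rad fully down, at a stop (0.1 rad below level). Springs back up by itself when let go. Under load it takes about 8 N or less, straight down at handle_grip, before the stop.
- handle_grip (a point): Centre of the top face of the red handle grip (55 long x 30 wide x 14 mm thick): 95 mm along the handle from its pivot, towards the jack's -x, and 7 mm above the handle's axis. About 105 mm above the table when up, 60 mm when down. Press it with closed fingertips from above.
- bench: Fixed stand with the rear-hinged black breadboard and white lamp module on it. Origin on the table; x points away from the front (robot) edge, y along it, z up. Board 300 wide in y, 12 mm thick, underside 70 mm up, front edge at x = -115; lamp top 167 mm up. Rubber feet 32 mm across at x = -70, y = +-120. Grey tabs 24 mm wide at y = +-130 on the edge: not lift points.
- pad: Yellow lift tab, 40 x 40 x 10 mm, black dot on top, clamped on the board's front edge up to 50 mm either side of its middle. Origin = lift point: centre of its underside, 20 mm ahead of the edge, axes as the bench's. 70 mm above the table at rest; a full stroke of the jack under it brings it to 82 mm. The standing jack's saddle passes under it with 8 mm to spare, handle up.
- rack: Bystander: white rack with two white objective tubes with red bands, 90 x 70 x 60 mm, origin under its centre. It and the jack stand on either side of the table, which is where differs.
- bottle_a: Bystander: small amber bottle, 28 mm wide, 55 mm high, origin under its centre.
- bottle_b: Bystander: small amber bottle, 28 mm wide, 55 mm high, origin under its centre.
- cup: Bystander: small grey cup, 52 mm wide, 45 mm high, origin under its centre.
- foot: Bystander: the new black rubber foot, 34 mm wide, 42 mm high, standing in a blue tray (80 x 100 x 22 mm); origin under its centre.

How it is judged:
On the way, in this order (a step that is already met when the one before it is completed fails the run):
1. the jack stands flat on the table, saddle within 10 mm of centred under the yellow tab, handle up, board still down, and the robot has let go (horizontal distance between saddle and pad below 0.01 m and height (world z) of jack below 0.004 m and angle between jack's own z axis and vertical below 0.06 rad and value of joint handle below 0.08 rad and height (world z) of pad below 0.0717 m and contact force between each of the arm, the fingers and jack below 0.3 N and linear speed of jack below 0.02 m/s), for 0.2 s.
2. trial stroke: handle down past 0.42 rad and the board lifted by the saddle (value of joint handle above 0.42 rad and height (world z) of pad above 0.0765 m and contact force between saddle and pad above 2 N), for 0.1 s.
3. handle let up again (under 0.1 rad) and the board settled (value of joint handle below 0.1 rad and height (world z) of pad below 0.0717 m), for 0.1 s.
At the end, for the whole second after the job is handed in: Second stroke held: handle beyond 0.42 rad (stop at 0.5) with the fingers pressing on it by more than 1 N, lift point raised above 76.5 mm (6.5 mm of lift) by the saddle pressing on the yellow tab with more than 2 N, saddle centred within 12 mm, jack flat on the table, robot not touching the board (all of step 2 and velocity of joint handle below 0.1 rad/s and contact force between the fingers and jack above 1 N and contact force between each of the arm, the fingers and bench below 0.5 N and horizontal distance between saddle and pad below 0.012 m and angle between jack's own z axis and vertical below 0.06 rad and height (world z) of jack below 0.004 m); the arm keeps its last pose, push and grip.
It fails at once if a bystander is moved more than 30 mm (distance of any of rack, bottle_a, bottle_b, cup, foot from where it was at the start of the episode above 0.03 m).
It fails at once if the jack is tipped over (angle between jack's own z axis and vertical above 0.6 rad).
It fails at once if the robot lifts the board itself (height (world z) of pad above 0.074 m and contact force between saddle and pad below 0.1 N and contact force between any of the arm, the fingers and bench above 1 N).
It also fails if it takes over 67 s, if anything falls off the work surface, if the arm or the gripper's body presses on something with over 40 N, if the wrist force passes 120 N, or if a joint passes its speed limit or range.

## Working session

There is one attempt and no reset: what is moved stays moved. The work goes in short steps, Python scripts to look and compute and a shell command to move; the robot and the scene stay as the last step left them, time stands still between calls to the robot, and variables do not carry over. Pictures are saved under pics/ and viewed, about 8 in all and at most 12, crops included, and the job is handed in when it is done.

```bash
mkdir -p pics; ls; python3 - <<'E'
from workcell import *
import cv2
for n in("scene","top"):
    c=read_camera(n); cv2.imwrite(f"pics/{n}0.png",cv2.resize(c["image"][:,:,::-1],(800,600),interpolation=cv2.INTER_CUBIC))
    print(n,c["K"],c["k1"],c["R"],c["t"])
print(get_state())
E
```

```text
pics
scene [[439.78349267   0.         250.27710091]
 [  0.         439.78349267 184.65292617]
 [  0.           0.           1.        ]] 0.056036971014147126 [[ 8.26525917e-01  5.62898643e-01 -1.60401628e-04]
 [ 3.36199768e-01 -4.93883670e-01 -8.01903134e-01]
 [-4.51469406e-01  6.62739796e-01 -5.97454047e-01]] [-0.46977609 -0.13535972  1.5960299 ]
top [[427.80218004   0.         262.04218689]
 [  0.         427.80218004 195.44135647]
 [  0.           0.           1.        ]] -0.058320111461462196 [[ 0.01044793 -0.99970884 -0.02175046]
 [-0.988552   -0.00705224 -0.15071565]
 [ 0.15051838  0.02307613 -0.98833785]] [-0.04029303  0.59903477  1.21701618]
{'clock': 0.1, 'joint_pos': array([-1.37063080e+00,  3.13933135e-01,  4.51176886e-02,  1.30364232e+00,
        2.15168425e-05,  1.43118814e+00]), 'qvel': array([ 0.00015553, -0.00321891,  0.00275134,  0.00015881, -0.00087433,
        0.00180413]), 'tau': array([ 3.24083601e-03, -4.81726313e+01,  2.99243456e+01,  1.27791447e-02,
       -4.15325758e-05,  2.03296047e-07]), 'tcp_pos': array([ 0.19153262, -0.54167436,  0.23050388]), 'orientation': array([-8.30663772e-04,  9.85603564e-01,  1.69070769e-01, -1.43957320e-05]), 'wrist_force': array([-0.14127069,  0.60648275, -0.24312649]), 'ft_torque': array([ 0.01765331, -0.01477471,  0.00771209]), 'finger_gap': 0.08534936257346323}
```

View pics/top0.png

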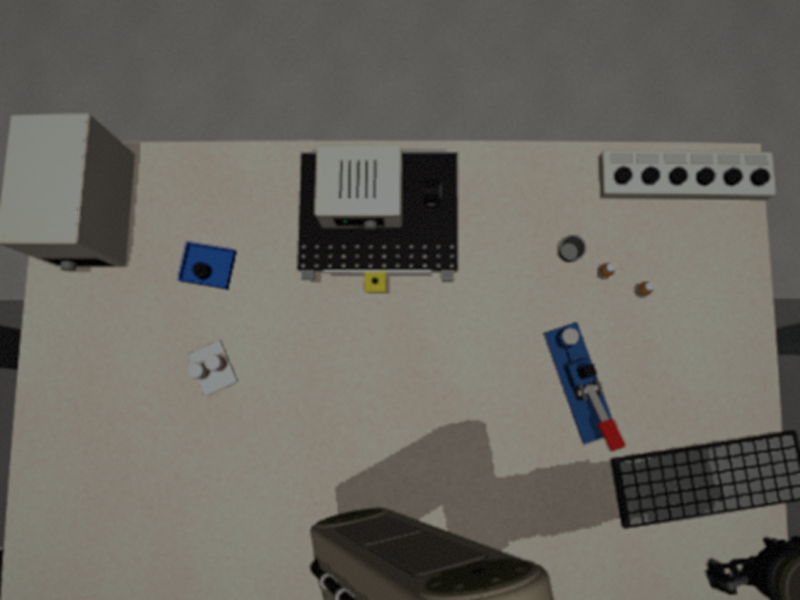

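View pics/scene0.png

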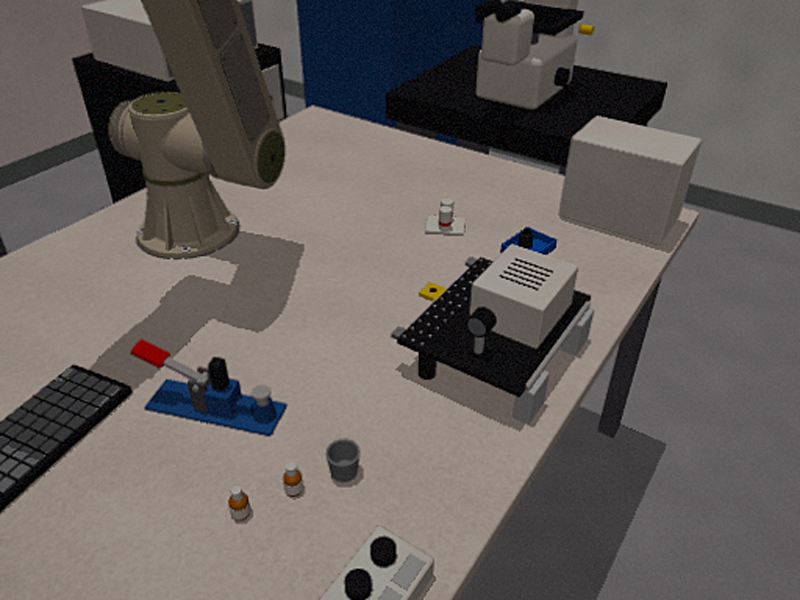

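```bash
cat > h.py <<'E'
import numpy as np, cv2
from workcell import *
def ray(c,u,v):
    K=c["K"]; p=np.array([(u-K[0,2])/K[0,0],(v-K[1,2])/K[1,1]]); q=p.copy()
    for _ in range(20): q=p/(1+c["k1"]*(q@q))
    R,t=np.array(c["R"]),np.array(c["t"]); return -R.T@t, R.T@np.array([*q,1])
def atz(c,u,v,z):
    o,d=ray(c,u,v); return o+d*(z-o[2])/d[2]
def proj(c,X):
    p=np.array(c["R"])@X+c["t"]; q=p[:2]/p[2]; q=q*(1+c["k1"]*(q@q)); K=c["K"]
    return q[0]*K[0,0]+K[0,2], q[1]*K[1,1]+K[1,2]
def crop(c,x,y,w,h,s):
    im=cv2.resize(c["image"][y:y+h,x:x+w,::-1],(w*s,h*s),interpolation=cv2.INTER_CUBIC)
    return np.clip(im.astype(float)*1.6,0,255).astype(np.uint8)
E
python3 - <<'E'
from h import *
t=read_camera("top"); s=read_camera("scene")
a=crop(t,342,200,66,100,6)
b=np.vstack([crop(t,207,158,66,50,6),crop(s,244,165,66,50,6)])
cv2.imwrite("pics/c1.png",np.hstack([a,b])); cv2.imwrite("pics/c2.png",crop(s,80,205,110,80,7))
E
```

```text
(no output)
```

View pics/c1.png

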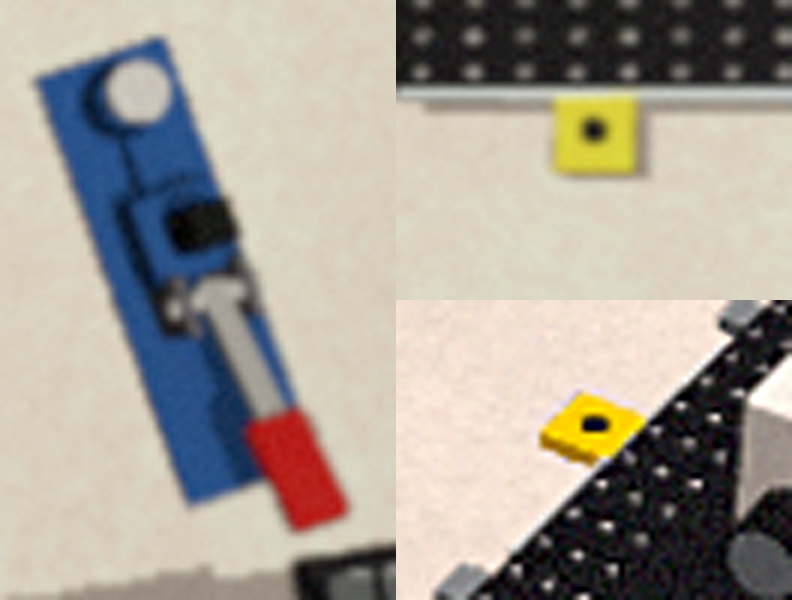

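View pics/c2.png

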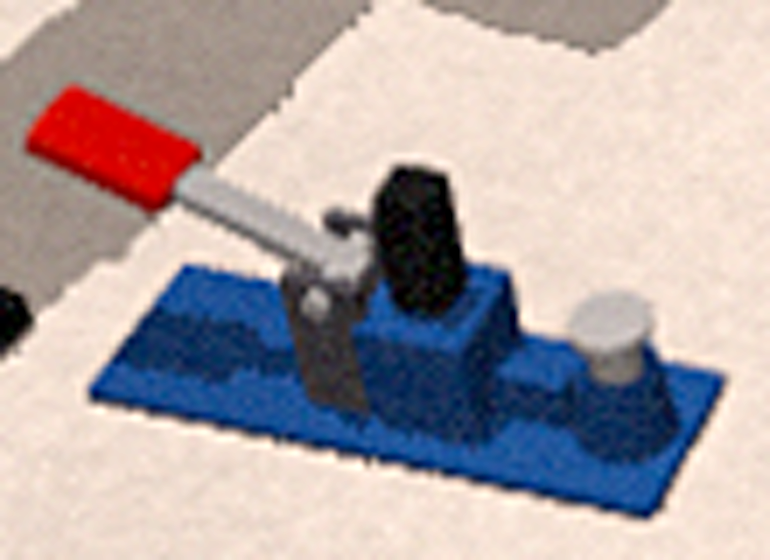

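```bash
cat > m.py <<'E'
from h import *
from scipy.optimize import least_squares
t=read_camera("top"); s=read_camera("scene")
f=lambda x0,y0,k,x,y:((x+.5)/k-.5+x0,(y+.5)/k-.5+y0)
T=lambda x,y:f(342,200,6,x,y); S=lambda x,y:f(80,205,7,x,y)
obs=[(t,T(138,91),(.07,0,.062)),(s,S(612,322),(.07,0,.062)),
(t,T(38,80),(.095,.035,.008)),(t,T(163,38),(.095,-.035,.008)),(t,T(190,505),(-.13,.035,.008)),
(s,S(188,265),(-.13,.035,.008)),(s,S(725,377),(.095,.035,.008)),(s,S(650,515),(.095,-.035,.004)),(s,S(92,392),(-.13,-.035,.004))]
def X(p,b): c,q=np.cos(p[2]),np.sin(p[2]); return np.array([p[0]+c*b[0]-q*b[1],p[1]+q*b[0]+c*b[1],b[2]])
r=least_squares(lambda p:np.concatenate([np.subtract(proj(c,X(p,b)),uv) for c,uv,b in obs]),[.45,-.35,.2])
print("jack",r.x,r.fun.reshape(-1,2).round(1).tolist())
g=X(r.x,(-.033-.095*np.cos(.4)+.007*-np.sin(.4)*-1,0,.105)); print("grip pred",g,atz(t,*T(297,470),.105))
pt=f(207,158,6,198,130); ps=f(244,165,6,199,124)
q=least_squares(lambda P:np.concatenate([np.subtract(proj(t,P),pt),np.subtract(proj(s,P),ps)]),[.6,0,.08])
print("dot",q.x,q.fun,atz(t,*pt,.08),atz(s,*ps,.08))
# front edge direction (top edge white strip bottom ends)
e=[atz(t,*f(0,0,1.5625,*p),.082) for p in((299,271),(457,269))];print("edge",e,np.arctan2(*(e[0]-e[1])[[0,1]]))
E
python3 m.py
```

```text
jack [ 0.47767553 -0.35493211  0.32365205] [[0.3, -0.5], [-0.4, -0.5], [-0.7, -1.0], [0.3, -1.2], [-0.5, 0.3], [-0.7, -1.1], [0.3, -1.0], [0.1, 0.4], [-1.2, 0.3]]
grip pred [ 0.3660155  -0.39238818  0.105     ] [ 0.36496749 -0.39119351  0.105     ]
dot [0.64109341 0.02967063 0.0795012 ] [-0.03536413 -0.04626528 -0.05739117  0.01164963] [0.64086279 0.02952721 0.08      ] [0.64153607 0.02923282 0.08      ]
edge [array([0.65734679, 0.17040912, 0.082     ]), array([ 0.66277314, -0.12243007,  0.082     ])] -0.01852799145980349
```

```bash
python3 -m crank '{"travel":[[0.9,-0.2,0.2],[1.8,-0.4,0.4],[2.7,-0.6,0.6],[3.6,-0.8,0.8],[4.5,-1.0,1.0]],"turn":[0.016,0.016,0.016,0.016,0.016]}' 85 && python3 -m crank '{"travel":[[0.9,-0.25,0],[1.8,-0.5,0],[2.7,-0.8,0],[3.7,-1.0,0],[3.7,-1.0,0]],"turn":[0,0,0,0,0]}' 85
cat > d.py <<'E'
import sys
from h import *
def st():
    s=get_state(); q=s["orientation"]; return s,2*np.arctan2(q[2],q[1])
# target x y z yaw of TCP -> units
if __name__=="__main__":
    g=list(map(float,sys.argv[1:])); s,a=st(); d=np.array(g[:3])-s["tcp_pos"]; c,q=np.cos(a),np.sin(a)
    print("pos",s["tcp_pos"].round(4),"yaw",round(a,4),"F",s["wrist_force"].round(2),"gap",round(s["finger_gap"],4),"t",s["clock"])
    print("units",(np.array([c*d[0]+q*d[1],q*d[0]-c*d[1],-d[2]])/.04).round(3),"turn",round((a-g[3]+np.pi/2)%np.pi-np.pi/2,4))
E
python3 d.py .4777 -.3549 .063 .324; python3 - <<'E'
from h import *
t=read_camera("top"); s=read_camera("scene")
cv2.imwrite("pics/c3.png",np.hstack([crop(t,330,190,66,100,6),cv2.resize(crop(s,70,150,100,150,4),(400,600))]))
E
```

```text
clock: 0.72
tcp_pos: [0.3491, -0.4435, 0.191]
orientation: [0.0, 0.987, 0.161, 0.0]
wrist_force: [0.4, -0.7, 0.3]
finger_gap: 0.0851
clock: 1.13
tcp_pos: [0.4807, -0.3554, 0.1912]
orientation: [-0.0, 0.986, 0.165, 0.001]
wrist_force: [0.1, -0.9, -0.1]
finger_gap: 0.0849
pos [ 0.4807 -0.3554  0.1912] yaw 0.3308 F [ 0.1  -0.89 -0.06] gap 0.0849 t 1.1333
units [-0.068 -0.037  3.204] turn 0.0068
```

View pics/c3.png

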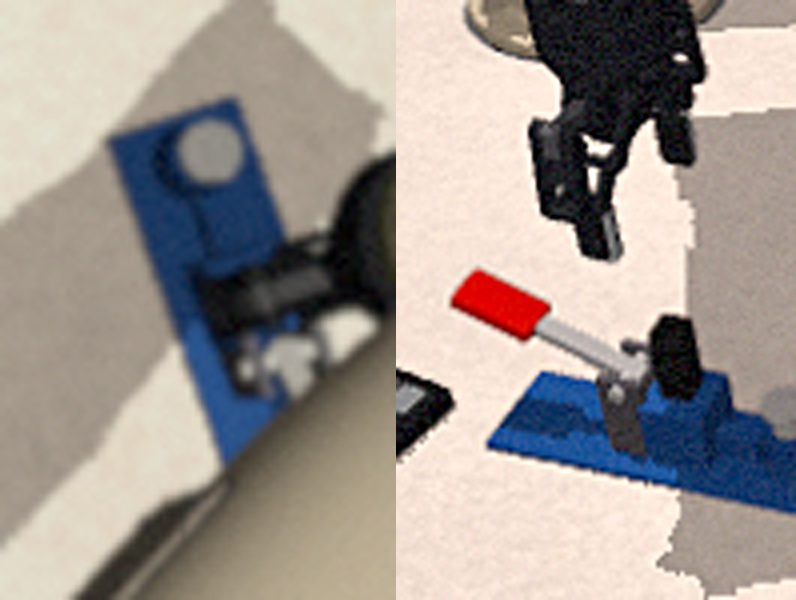

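```bash
python3 -m crank '{"travel":[[-0.06,-0.03,0.8],[-0.06,-0.03,1.6],[-0.06,-0.03,2.2],[-0.06,-0.03,2.4],[-0.06,-0.03,2.4]],"turn":[0,0,0,0,0]}' 85 && python3 d.py .4777 -.3549 .065 .324; python3 -m crank '{"travel":[[0,0,0.2],[0,0,0.4],[0,0,0.6],[0,0,0.72],[0,0,0.72]],"turn":[0,0,0,0,0]}' 85; python3 d.py .4777 -.3549 .065 .324
```

```text
clock: 1.65
tcp_pos: [0.4705, -0.3585, 0.0929]
orientation: [-0.002, 0.987, 0.16, -0.002]
wrist_force: [-0.4, 0.1, -0.6]
finger_gap: 0.0848
pos [ 0.4705 -0.3585  0.0929] yaw 0.3219 F [-0.35  0.09 -0.61] gap 0.0848 t 1.65
units [ 0.2   -0.029  0.698] turn -0.0021
clock: 2.07
tcp_pos: [0.4725, -0.3587, 0.0656]
orientation: [-0.0, 0.987, 0.161, -0.0]
wrist_force: [-0.4, 0.5, 0.7]
finger_gap: 0.0851
pos [ 0.4725 -0.3587  0.0656] yaw 0.3238 F [-0.39  0.48  0.74] gap 0.0851 t 2.0667
units [ 0.153 -0.049  0.016] turn -0.0002
```

```bash
python3 -m crank '{"travel":[[0.15,-0.05,0],[0.15,-0.05,0],[0.15,-0.05,0]],"turn":[0,0,0]}' 85 ; python3 d.py .4777 -.3549 .065 .324; python3 -m crank '{"travel":[[0,0,0],[0,0,0],[0,0,0],[0,0,0],[0,0,0]],"turn":[0,0,0,0,0]}' 0 80;python3 -m crank '{"travel":[[0,0,0],[0,0,0],[0,0,0],[0,0,0],[0,0,0]],"turn":[0,0,0,0,0]}' ; python3 d.py .4777 -.3549 .063 .324;  python3 - <<'E'
from h import *
t=read_camera("top"); s=read_camera("scene")
cv2.imwrite("pics/c4.png",np.hstack([crop(t,330,190,66,100,6),crop(s,80,180,100,150,4)]))
E
```

```text
clock: 2.32
tcp_pos: [0.4787, -0.3552, 0.067]
orientation: [0.0, 0.987, 0.162, 0.0]
wrist_force: [-1.2, -0.6, -0.2]
finger_gap: 0.085
pos [ 0.4787 -0.3552  0.067 ] yaw 0.3246 F [-1.16 -0.59 -0.23] gap 0.085 t 2.3167
units [-0.021 -0.015  0.05 ] turn 0.0006
clock: 2.73
tcp_pos: [0.478, -0.3553, 0.0666]
orientation: [0.0, 0.987, 0.161, 0.0]
wrist_force: [-0.3, -0.6, 1.0]
finger_gap: 0.0251
clock: 3.15
tcp_pos: [0.4778, -0.355, 0.0665]
orientation: [-0.0, 0.987, 0.161, -0.0]
wrist_force: [-1.9, 1.6, 2.1]
finger_gap: 0.0212
pos [ 0.4778 -0.355   0.0665] yaw 0.3238 F [-1.86  1.64  2.08] gap 0.0212 t 3.15
units [-0.002 -0.003  0.087] turn -0.0002
```

View pics/c4.png

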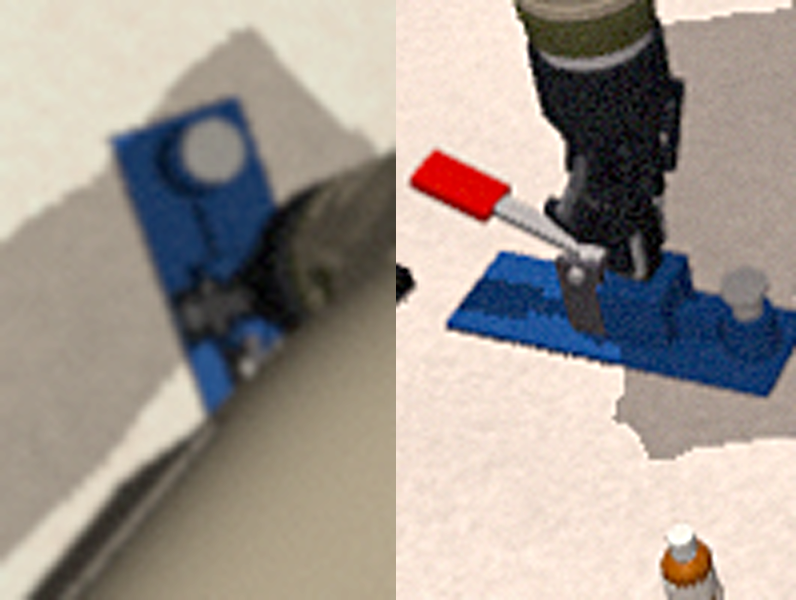

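```bash
python3 -m crank '{"travel":[[0,0,-0.15],[0,0,-0.35],[0,0,-0.55],[0,0,-0.75],[0,0,-0.8]],"turn":[0,0,0,0,0]}'; python3 -m crank '{"travel":[[0.12,-0.4,0],[0.27,-1.0,0],[0.45,-1.6,0],[0.6,-2.2,0],[0.75,-2.8,0]],"turn":[0,0,0,0,0]}';python3 -m crank '{"travel":[[0.15,-0.6,0],[0.3,-1.2,0],[0.5,-1.8,0],[0.65,-2.4,0],[0.8,-3.0,0]],"turn":[0.03,0.08,0.13,0.17,0.2]}'; python3 -m crank '{"travel":[[0,0,0],[0,0,0]],"turn":[0,0]}';python3 d.py .455 .03 .10 0
```

```text
clock: 3.67
tcp_pos: [0.4787, -0.3561, 0.1003]
orientation: [0.001, 0.987, 0.161, 0.001]
wrist_force: [-0.1, -0.5, -7.7]
finger_gap: 0.0215
clock: 4.08
tcp_pos: [0.4707, -0.2387, 0.0987]
orientation: [0.0, 0.987, 0.161, 0.0]
wrist_force: [0.4, 0.4, -8.3]
finger_gap: 0.021
clock: 4.5
tcp_pos: [0.4631, -0.1146, 0.099]
orientation: [0.0, 0.998, 0.061, 0.001]
wrist_force: [0.2, 0.9, -8.2]
finger_gap: 0.0209
clock: 4.67
tcp_pos: [0.4627, -0.1144, 0.0988]
orientation: [0.0, 0.998, 0.063, 0.0]
wrist_force: [0.7, -1.1, -8.6]
finger_gap: 0.0215
pos [ 0.4627 -0.1144  0.0988] yaw 0.1266 F [ 0.75 -1.05 -8.58] gap 0.0215 t 4.6667
units [ 0.265 -3.606 -0.029] turn 0.1266
```

```bash
python3 -m crank '{"travel":[[0.05,-0.6,0],[0.1,-1.3,0],[0.15,-2.1,0],[0.2,-2.9,0],[0.26,-3.6,0]],"turn":[0.03,0.06,0.09,0.12,0.127]}'; python3 -m crank '{"travel":[[0,0,0],[0,0,0.15],[0,0,0.3],[0,0,0.3]],"turn":[0,0,0,0]}'; python3 d.py .571 .03 .071 0; python3 - <<'E'
from h import *
t=read_camera("top"); s=read_camera("scene")
cv2.imwrite("pics/c5.png",np.hstack([crop(t,190,150,80,120,5),crop(s,190,130,80,120,5)]))
E
```

```text
clock: 5.08
tcp_pos: [0.4559, 0.0292, 0.0989]
orientation: [0.0, 1.0, -0.003, 0.001]
wrist_force: [0.7, 0.5, -8.6]
finger_gap: 0.0209
clock: 5.42
tcp_pos: [0.4552, 0.0275, 0.0852]
orientation: [0.0, 1.0, -0.002, -0.001]
wrist_force: [-0.3, 0.3, -8.3]
finger_gap: 0.0217
pos [0.4552 0.0275 0.0852] yaw -0.0045 F [-0.25  0.3  -8.34] gap 0.0217 t 5.4167
units [ 2.896 -0.074  0.356] turn -0.0045
```

View pics/c5.png

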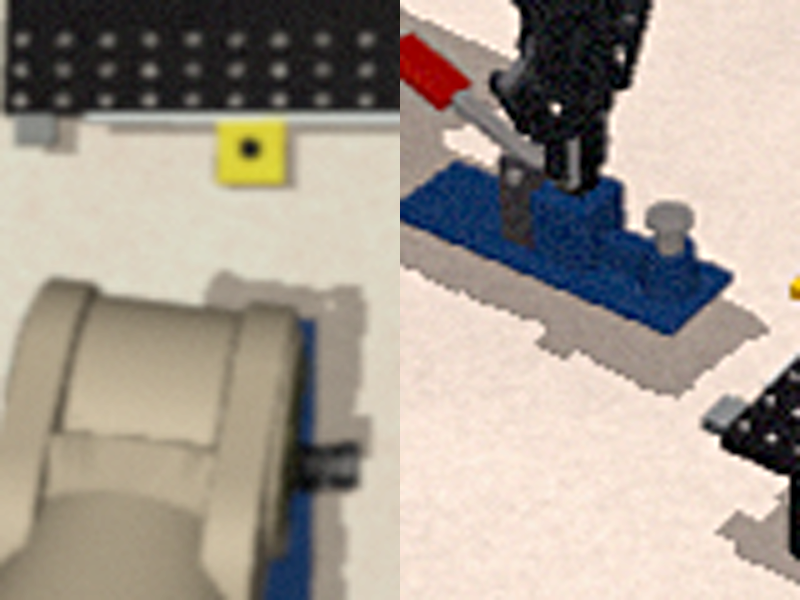

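```bash
python3 - <<'E'
from h import *
s=read_camera("scene")
P=lambda x,y:((x-400+.5)/5-.5+190,(y+.5)/5-.5+130)
z=.0187
print("saddle",atz(s,*P(669,214),.062+z)-[.4552,.0275,0])
print("corner L",atz(s,*P(732,276),.008+z)-[.4552,.0275,0],"corner R bottom",atz(s,*P(668,333),z)-[.4552,.0275,0])
for n,X in (("saddle",(.5252,.0275,.0807)),("L",(.5502,.0625,.0267)),("R",(.5502,-.0075,.0187))):
    u,v=proj(s,np.array(X)); print(n,(u-190)*5+400,(v-130)*5)
E
```

```text
saddle [ 0.0695947  -0.00040096  0.0807    ]
corner L [0.09600268 0.02936741 0.0267    ] corner R bottom [ 0.09007542 -0.0317653   0.0187    ]
saddle 667.9299605076826 211.90164584888436
L 733.6631752726564 269.0029399189449
R 669.5989521498409 336.56255030695365
```

```bash
python3 -m crank '{"travel":[[0,-0.03,0.1],[0,-0.06,0.2],[0,-0.06,0.3],[0,-0.06,0.36],[0,-0.06,0.36]],"turn":[0,0,0,0,0]}'; python3 -m crank '{"travel":[[0.3,0,0],[0.6,0,0],[0.9,0,0],[1.2,0,0],[1.2,0,0]],"turn":[0,0,0,0,0]}';  python3 d.py .571 .03 .0705 0
```

```text
clock: 5.98
tcp_pos: [0.4548, 0.031, 0.0713]
orientation: [-0.0, 1.0, -0.002, -0.001]
wrist_force: [-0.2, 0.5, -8.4]
finger_gap: 0.0208
clock: 6.4
tcp_pos: [0.5069, 0.0306, 0.0726]
orientation: [0.0, 1.0, -0.002, 0.002]
wrist_force: [1.1, -0.4, -7.9]
finger_gap: 0.021
pos [0.5069 0.0306 0.0726] yaw -0.0031 F [ 1.14 -0.43 -7.93] gap 0.021 t 6.4
units [1.602 0.009 0.051] turn -0.0031
```

```bash
python3 -m crank '{"travel":[[0.3,0,0.05],[0.6,0,0.05],[0.9,0,0.05],[1.2,0,0.05],[1.2,0,0.05]],"turn":[0,0,0,0,0]}'; python3 -m crank '{"travel":[[0.15,0,0],[0.3,0,0],[0.4,0,0],[0.4,0,0],[0.4,0,0]],"turn":[0,0,0,0,0]}';  python3 d.py .571 .03 .0665 0; python3 - <<'E'
from h import *
t=read_camera("top"); s=read_camera("scene")
cv2.imwrite("pics/c6.png",np.hstack([crop(t,190,150,80,120,5),crop(s,220,130,80,120,5)]))
E
```

```text
clock: 6.82
tcp_pos: [0.5539, 0.0305, 0.0702]
orientation: [0.0, 1.0, -0.002, 0.001]
wrist_force: [2.0, 0.7, -7.5]
finger_gap: 0.0211
clock: 7.23
tcp_pos: [0.5674, 0.0306, 0.07]
orientation: [0.0, 1.0, -0.002, -0.0]
wrist_force: [-0.1, -0.2, -8.1]
finger_gap: 0.0211
pos [0.5674 0.0306 0.07  ] yaw -0.0032 F [-0.14 -0.22 -8.07] gap 0.0211 t 7.2333
units [0.09  0.015 0.088] turn -0.0032
```

View pics/c6.png

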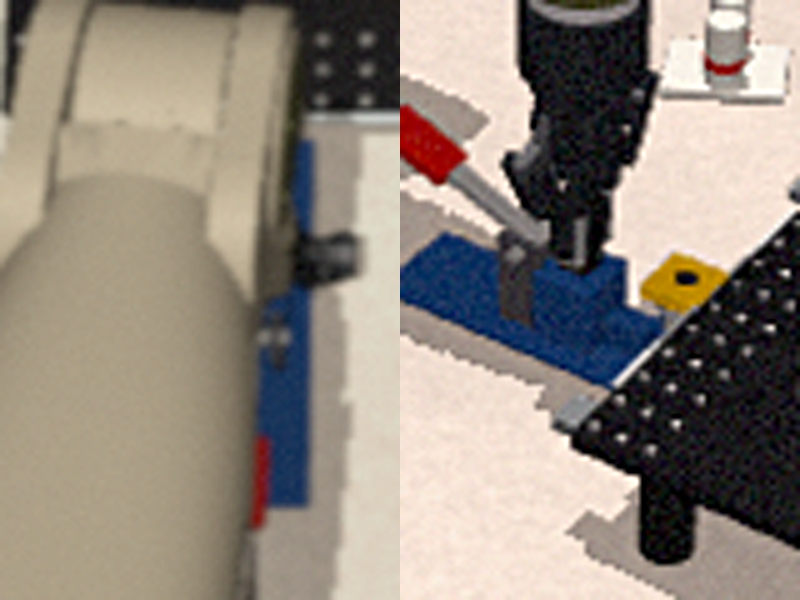

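```bash
python3 -m crank '{"travel":[[0.09,0.01,0],[0.09,0.01,0.03],[0.09,0.01,0.06],[0.09,0.01,0.09],[0.09,0.01,0.09]],"turn":[0,0,0,0,0]}'; python3 -m crank '{"travel":[[0,0,0],[0,0,0]],"turn":[0,0]}';  python3 d.py .571 .03 .0665 0
```

```text
clock: 7.75
tcp_pos: [0.5711, 0.0302, 0.0666]
orientation: [0.0, 1.0, -0.002, 0.0]
wrist_force: [-0.5, -0.1, -6.9]
finger_gap: 0.0209
clock: 7.92
tcp_pos: [0.5711, 0.0302, 0.0665]
orientation: [0.0, 1.0, -0.002, 0.0]
wrist_force: [0.6, 0.4, -6.9]
finger_gap: 0.0209
pos [0.5711 0.0302 0.0665] yaw -0.0032 F [ 0.58  0.37 -6.9 ] gap 0.0209 t 7.9167
units [-0.002  0.005  0.001] turn -0.0032
```

Still mostly suspended (−6.9 N against about −8 N in the air), so I lower gently until the weight comes off.

```bash
python3 -m crank '{"travel":[[0,0,0.02],[0,0,0.02],[0,0,0.02]],"turn":[0,0,0]}'; python3 -m crank '{"travel":[[0,0,0.02],[0,0,0.02],[0,0,0.02]],"turn":[0,0,0]}'
```

```text
clock: 8.17
tcp_pos: [0.5711, 0.0303, 0.0665]
orientation: [0.0, 1.0, -0.002, 0.0]
wrist_force: [-4.3, 1.2, 2.8]
finger_gap: 0.021
clock: 8.42
tcp_pos: [0.5712, 0.0304, 0.0664]
orientation: [0.0, 1.0, -0.001, 0.001]
wrist_force: [-6.6, 2.5, 9.3]
finger_gap: 0.0212
```

```bash
python3 -m crank '{"travel":[[0,0,-0.02],[0,0,-0.02]],"turn":[0,0]}'; python3 -m crank '{"travel":[[0,0,0],[0,0,0],[0,0,0],[0,0,0],[0,0,0]],"turn":[0,0,0,0,0]}' 70; python3 -m crank '{"travel":[[0,0,-0.5],[0,0,-1],[0,0,-1.6],[0,0,-2.2],[0,0,-2.2]],"turn":[0,0,0,0,0]}';  python3 d.py .459 .03 .13 0
```

```text
clock: 8.58
tcp_pos: [0.5711, 0.0303, 0.0664]
orientation: [0.0, 1.0, -0.002, 0.0]
wrist_force: [-4.4, 2.7, 5.6]
finger_gap: 0.0212
clock: 9.0
tcp_pos: [0.5715, 0.0301, 0.0656]
orientation: [0.0, 1.0, -0.002, 0.0]
wrist_force: [-0.0, -0.0, -0.1]
finger_gap: 0.07
clock: 9.42
tcp_pos: [0.5742, 0.0299, 0.1588]
orientation: [0.0, 1.0, -0.002, 0.004]
wrist_force: [0.4, -0.4, 1.0]
finger_gap: 0.0701
pos [0.5742 0.0299 0.1588] yaw -0.0032 F [ 0.37 -0.35  0.97] gap 0.0701 t 9.4167
units [-2.879  0.008  0.719] turn -0.0032
```

```bash
python3 -m crank '{"travel":[[-0.7,0,0],[-1.5,0,0],[-2.3,0,0],[-3.1,0,0],[-3.17,0,0]],"turn":[0,0,0,0,0]}' 0; python3 -m crank '{"travel":[[0,0,0],[0,0,0],[0,0,0],[0,0,0],[0,0,0]],"turn":[0,0,0,0,0]}';  python3 d.py .447 .03 .115 0;  python3 - <<'E'
from h import *
t=read_camera("top"); s=read_camera("scene")
cv2.imwrite("pics/c7.png",np.hstack([crop(t,200,150,80,120,5),crop(s,210,140,80,120,5)]))
E
```

```text
clock: 9.83
tcp_pos: [0.4377, 0.0313, 0.1524]
orientation: [-0.0, 1.0, -0.002, -0.003]
wrist_force: [-0.9, -0.4, -0.9]
finger_gap: 0.0092
clock: 10.25
tcp_pos: [0.4454, 0.0305, 0.1535]
orientation: [0.0, 1.0, -0.002, 0.0]
wrist_force: [-0.5, -1.0, -0.1]
finger_gap: -0.0001
pos [0.4454 0.0305 0.1535] yaw -0.0032 F [-0.52 -1.   -0.05] gap -0.0001 t 10.25
units [0.041 0.013 0.964] turn -0.0032
```

View pics/c7.png

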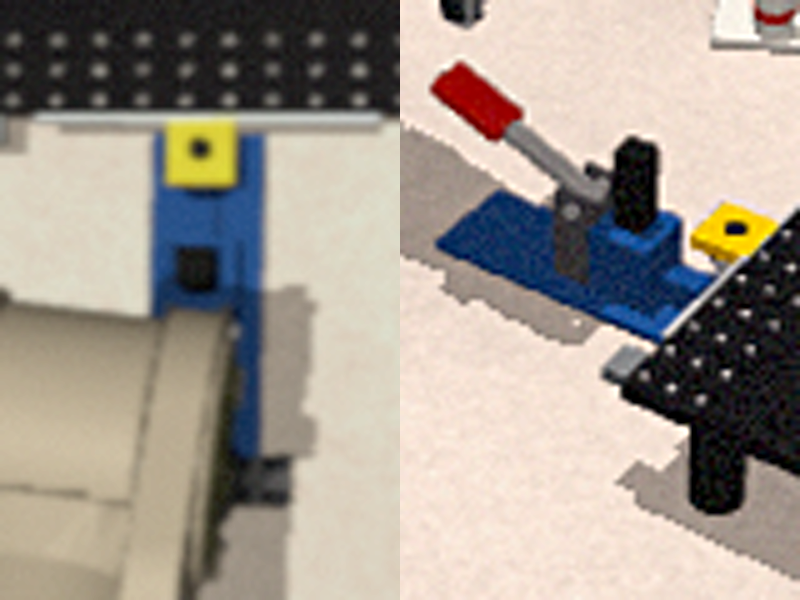

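```bash
python3 - <<'E'
from h import *
t=read_camera("top"); s=read_camera("scene")
P=lambda x,y:((x+.5)/5-.5+200,(y+.5)/5-.5+150); S=lambda x,y:((x-400+.5)/5-.5+210,(y+.5)/5-.5+140)
print("plate L,R at front",atz(t,*P(153,140),.008),atz(t,*P(264,140),.008),"frontR",atz(t,*P(264,133),.008))
print("L,R back",atz(t,*P(152,300),.008),atz(t,*P(258,450),.008))
print("dot",atz(t,*P(200,148),.08),atz(s,*S(736,228),.08))
print("post top",atz(t,*P(197,271),.11),atz(s,*S(637,148),.11))
print("rear L corner",atz(s,*S(500,192),.008),"rear R bot",atz(s,*S(437,246),.003))
print("grip",atz(s,*S(478,98),.105))
E
```

```text
plate L,R at front [0.65957943 0.06398017 0.008     ] [ 0.65998503 -0.00408     0.008     ] frontR [ 0.66434732 -0.00401909  0.008     ]
L,R back [0.56093447 0.06244323 0.008     ] [ 0.47103813 -0.00308649  0.008     ]
dot [0.64101    0.02948173 0.08      ] [0.64152917 0.02952176 0.08      ]
post top [0.56540016 0.02755503 0.11      ] [0.57256968 0.02892795 0.11      ]
rear L corner [0.44597185 0.06031497 0.008     ] rear R bot [ 0.44347899 -0.00361698  0.003     ]
grip [0.45875129 0.02502189 0.105     ]
```

```bash
python3 -m crank '{"travel":[[0.1,0.04,0.3],[0.2,0.04,0.6],[0.2,0.04,0.9],[0.2,0.04,1.05],[0.2,0.04,1.05]],"turn":[0,0,0,0,0]}' 0; python3 -m crank '{"travel":[[0,0,0],[0,0,0],[0,0,0]],"turn":[0,0,0]}';  python3 d.py .443 .03 .060 0
```

```text
clock: 10.87
tcp_pos: [0.4512, 0.0291, 0.1103]
orientation: [-0.0, 1.0, -0.002, -0.001]
wrist_force: [-0.6, 0.1, 0.6]
finger_gap: 0.0003
clock: 11.12
tcp_pos: [0.4528, 0.0289, 0.1124]
orientation: [0.0, 1.0, -0.002, 0.001]
wrist_force: [-0.1, -1.0, 0.8]
finger_gap: 0.0001
pos [0.4528 0.0289 0.1124] yaw -0.0032 F [-0.11 -0.95  0.82] gap 0.0001 t 11.1167
units [-0.246 -0.026  1.31 ] turn -0.0032
```

Jack has stood untouched for over 2 s, so step 1 should be met. Now the trial stroke.

```bash
python3 -m crank '{"travel":[[0,0,0.15],[-0.03,0,0.3],[-0.07,0,0.45],[-0.1,0,0.6],[-0.1,0,0.6]],"turn":[0,0,0,0,0]}'; python3 -m crank '{"travel":[[-0.03,0,0.15],[-0.06,0,0.3],[-0.1,0,0.45],[-0.13,0,0.58],[-0.13,0,0.58]],"turn":[0,0,0,0,0]}';  python3 d.py .443 .03 .060 0
```

```text
clock: 11.53
tcp_pos: [0.4478, 0.0289, 0.0867]
orientation: [0.0, 1.0, -0.002, -0.0]
wrist_force: [-1.8, 0.0, 6.2]
finger_gap: 0.0004
clock: 11.95
tcp_pos: [0.4449, 0.0289, 0.0649]
orientation: [0.0, 1.0, -0.002, 0.002]
wrist_force: [0.6, 0.2, 7.3]
finger_gap: 0.0002
pos [0.4449 0.0289 0.0649] yaw -0.0032 F [0.59 0.18 7.31] gap 0.0002 t 11.95
units [-0.047 -0.028  0.121] turn -0.0032
```

```bash
python3 -m crank '{"travel":[[0,0,0.05],[0,0,0.1],[0,0,0.14],[0,0,0.14]],"turn":[0,0,0,0]}'; python3 -m crank '{"travel":[[0,0,0.03],[0,0,0.05],[0,0,0.05]],"turn":[0,0,0]}';  python3 d.py .443 .03 .060 0;  python3 - <<'E'
from h import *
t=read_camera("top"); s=read_camera("scene")
cv2.imwrite("pics/c8.png",np.hstack([crop(t,200,150,80,120,5),crop(s,210,140,80,120,5)]))
E
```

```text
clock: 12.28
tcp_pos: [0.4449, 0.0289, 0.06]
orientation: [0.0, 1.0, -0.002, 0.002]
wrist_force: [-0.1, -0.1, 10.1]
finger_gap: -0.0003
clock: 12.53
tcp_pos: [0.445, 0.0289, 0.0592]
orientation: [0.0, 1.0, -0.002, 0.002]
wrist_force: [-4.8, 0.4, 21.7]
finger_gap: 0.0001
pos [0.445  0.0289 0.0592] yaw -0.0031 F [-4.82  0.36 21.74] gap 0.0001 t 12.5333
units [-0.049 -0.028 -0.02 ] turn -0.0031
```

View pics/c8.png

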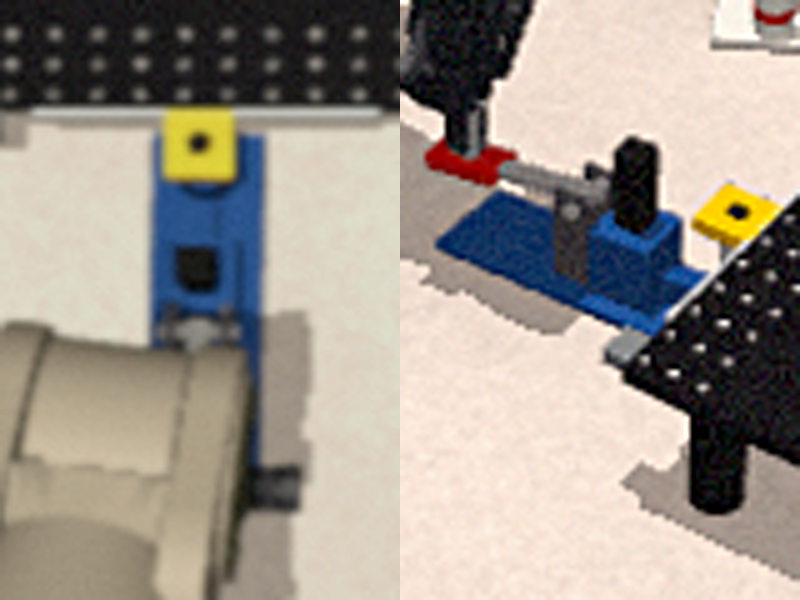

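```bash
python3 -m crank '{"travel":[[0.03,0,-0.2],[0.07,0,-0.45],[0.1,0,-0.7],[0.15,0,-0.95],[0.2,0,-1.2]],"turn":[0,0,0,0,0]}'; python3 -m crank '{"travel":[[0,0,-0.2],[0,0,-0.4],[0,0,-0.4],[0,0,-0.4],[0,0,-0.4]],"turn":[0,0,0,0,0]}'; python3 -m crank '{"travel":[[0,0,0],[0,0,0],[0,0,0],[0,0,0],[0,0,0]],"turn":[0,0,0,0,0]}';  python3 d.py .453 .029 .1124 0;  python3 - <<'E'
from h import *
t=read_camera("top"); s=read_camera("scene")
cv2.imwrite("pics/c9.png",np.hstack([crop(t,200,150,80,120,5),crop(s,210,140,80,120,5)]))
E
```

```text
clock: 13.05
tcp_pos: [0.4516, 0.029, 0.1055]
orientation: [-0.0, 1.0, -0.002, 0.0]
wrist_force: [1.4, 0.2, 0.6]
finger_gap: -0.0001
clock: 13.47
tcp_pos: [0.4506, 0.0291, 0.1203]
orientation: [-0.0, 1.0, -0.002, -0.0]
wrist_force: [-0.2, -0.9, 1.3]
finger_gap: 0.0
clock: 13.88
tcp_pos: [0.451, 0.029, 0.1207]
orientation: [0.0, 1.0, -0.002, -0.0]
wrist_force: [0.5, -0.4, 0.5]
finger_gap: 0.0001
pos [0.451  0.029  0.1207] yaw -0.0032 F [ 0.5  -0.42  0.51] gap 0.0001 t 13.8833
units [ 0.049 -0.001  0.208] turn -0.0032
```

View pics/c9.png

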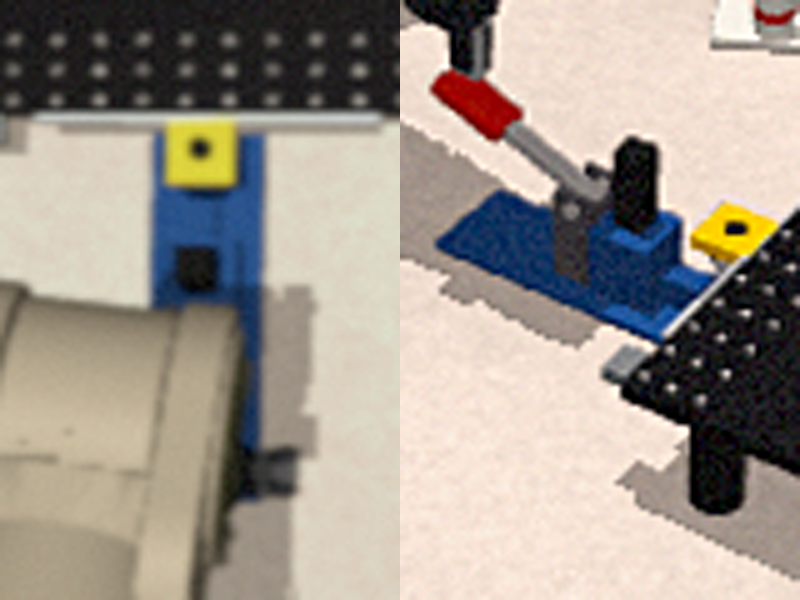

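The handle is back up and the board has settled: the dot is at (736,228) again and the jack has not shifted. Second stroke.

```bash
python3 -m crank '{"travel":[[0.05,0,0.2],[0.02,0,0.35],[-0.02,0,0.5],[-0.05,0,0.65],[-0.08,0,0.8]],"turn":[0,0,0,0,0]}'; python3 -m crank '{"travel":[[-0.03,0,0.15],[-0.06,0,0.3],[-0.09,0,0.45],[-0.11,0,0.6],[-0.11,0,0.6]],"turn":[0,0,0,0,0]}';  python3 d.py .444 .029 .060 0
```

```text
clock: 14.4
tcp_pos: [0.4472, 0.029, 0.088]
orientation: [-0.0, 1.0, -0.002, -0.001]
wrist_force: [-1.5, 0.3, 5.6]
finger_gap: 0.0001
clock: 14.82
tcp_pos: [0.4436, 0.029, 0.0644]
orientation: [0.0, 1.0, -0.002, 0.0]
wrist_force: [-1.4, 0.4, 6.8]
finger_gap: 0.0001
pos [0.4436 0.029  0.0644] yaw -0.0032 F [-1.37  0.35  6.76] gap 0.0001 t 14.8167
units [0.009 0.001 0.109] turn -0.0032
```

```bash
python3 -m crank '{"travel":[[0,0,0.05],[0,0,0.1],[0,0,0.14],[0,0,0.14]],"turn":[0,0,0,0]}'; python3 -m crank '{"travel":[[0,0,0.03],[0,0,0.04],[0,0,0.04],[0,0,0.04],[0,0,0.04]],"turn":[0,0,0,0,0]}';  python3 d.py .443 .03 .060 0;  python3 - <<'E'
from h import *
t=read_camera("top"); s=read_camera("scene")
cv2.imwrite("pics/c10.png",np.hstack([crop(t,200,150,80,120,5),crop(s,210,140,80,120,5)]))
E
```

```text
clock: 15.15
tcp_pos: [0.4437, 0.029, 0.0598]
orientation: [0.0, 1.0, -0.002, 0.0]
wrist_force: [-3.3, 0.3, 12.4]
finger_gap: -0.0
clock: 15.57
tcp_pos: [0.4437, 0.029, 0.0592]
orientation: [0.0, 1.0, -0.002, 0.001]
wrist_force: [-6.1, 0.9, 20.0]
finger_gap: 0.0001
pos [0.4437 0.029  0.0592] yaw -0.003 F [-6.14  0.92 20.03] gap 0.0001 t 15.5667
units [-0.017 -0.024 -0.021] turn -0.003
```

View pics/c10.png

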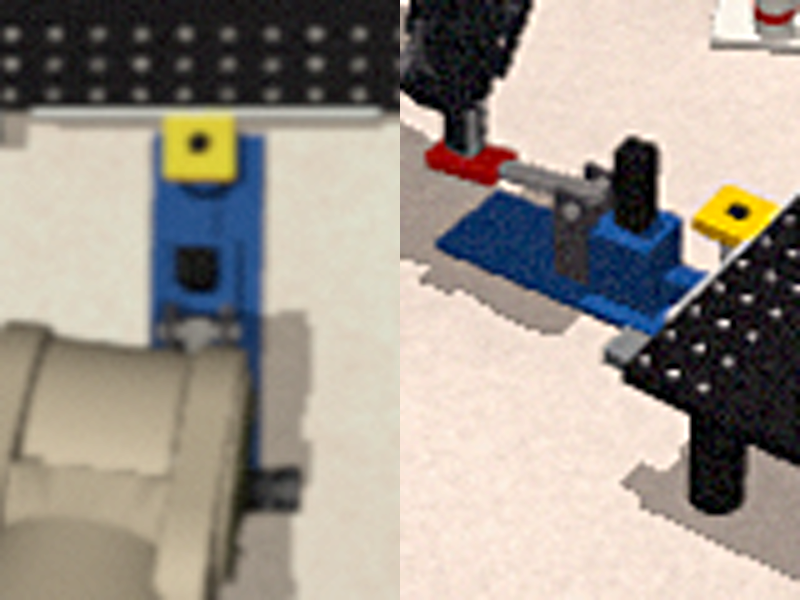

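The handle is down at its stop with about 20 N on it. The board is lifted (dot at (738,211)) and the jack is in place, so I hand in.

```bash
python3 -c "
from workcell import *
print(hand_in())"
```

```text
the job is handed in; nothing more can be done
None
```

I set the jack under the yellow tab, let go of it, and did the full trial stroke. After the board settled I pressed the handle down again, and I handed in at about 15.6 s still holding it down. The hand-in gives no verdict.

- **Placement:** measured before the strokes, the saddle was within about 2–3 mm of centred under the tab. Single sightings of the jack differed by up to about 7 mm: the post top read x = 0.565 m in the top view and 0.573 m in the scene view. The pictures showed no shift of the jack after either stroke.
- **Trial stroke:** the fingers stopped at about 59 mm with the force rising from 10 to 22 N, which is the handle's stop. The board rose visibly and, on release, the dot went back to its resting position.
- **Final hold:** the fingers were at 59 mm with about 20 N downward and 6 N sideways. The tab was raised as in the first stroke, and the arm was well clear of the board.
- **Not measured:** I never read the handle angle, the lift in mm or the saddle force directly; they are inferred from fingertip height, wrist force and the pictures. I took no last full view of the bystanders, but the arm and jack did not pass near any of them.

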